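# Shut the kit case and draw out its pull handle

## Task

Get the wheeled science kit case ready to go: lower its lid gently until it is fully closed, then squeeze in the red release button on the pull handle's grip and draw the telescopic handle out, past its first stop, to its second stop (fully out). Finish while still gripping the handle at full extension - do not let go of it or push it back - and leave the magnet, the dish with the marble and the wooden pointer on the bench undisturbed.

Things in the scene. Friction and masses are not known exactly. Their poses are not given: they have to be found in the camera images.
- case: beige plastic wheeled kit case lying flat on the bench, it does not move; 280 mm (its x) by 420 mm (its y), 80 mm high with the lid shut (the lower shell's rim is 55 mm above the bench). Origin: centre of the footprint, on the bench. Its -y end carries the pull handle, its +y end two small wheels; the lid's hinge runs along its +x long side (x = +140 mm, 55 mm above the bench), the lid's free edge is on the -x side, which faces the robot
- lid_hinge (a joint): angle of the lid, rad: 0 = fully closed, grows as it opens; it starts part open. The hinge is stiff: the lid stays at whatever angle it is left and takes 1 to 4 N at its free edge to push down. The lid is a shell 280 mm deep, 420 mm long and 25 mm tall, its flat outer top 25 mm above the hinge line when shut
- lid_lip (a point): middle of the lid's free edge, on its outer top face (moves with the lid; 280 mm from the hinge line and 25 mm above the lid's lower rim; 80 mm above the bench when shut). Its axes: y along the edge, x from the free edge to the hinge, z out of the lid's top face
- handle: telescopic pull handle: a black cross grip on two aluminium tubes that slide out of the case's -y end. Origin: centre of the grip's bar, 45 mm above the bench and, stowed, 56 mm outside the case's end wall. Axes as the case's: the bar runs along x, 104 mm between two 26 mm wide end blocks (outer width 150 mm); the bar is 22 mm thick (y) and 30 mm tall (z). There are 45 mm of free room between the bar and the case wall when stowed. It pulls out towards -y, level
- handle_slide (a joint): how far the handle is drawn out, m: 0 = stowed and locked; a spring pin locks it at 0, at the first stop 0.110 and at the second stop 0.220 (also the end of travel), with about 1.5 mm of play. It slides with about 3 to 5 N while the button is in; with the button let out the pin drops into the next stop it meets
- release (a joint): red release button in the outer (-y) face of the grip bar, m: 0 = out, 0.007 = fully in; it frees the handle from about 0.005 on and must be kept in while the handle passes the first stop. Springs back when let go; 2.4 N starts it and 6.6 N holds it fully in. It is pressed towards the case (+y), so fingers closing on the bar from both sides (one pad on the button, one on the case side of the bar) squeeze it in; a grip of 15 to 30 N does well
- button_face (a point): centre of the red button's outer face when it is out, fixed to the grip bar: 18 mm to -y of the bar's centre, 7 mm proud of the bar's outer face. The button is 36 mm wide (along the bar) and 18 mm tall; pressed in fully it is level with the bar's face. The point's axes are as the handle's
- magnet_center (a point): bystander: blue painted horseshoe magnet lying flat, about 75 x 62 mm, 12 mm tall, bare steel poles; loose. Centre of its bend, half-way up
- dish_center (a point): bystander: white dish, 84 mm across and 22 mm high, loose, with a marble in it. On its axis, half-way up
- marble_center (a point): bystander: cobalt blue glass marble, 25 mm across, lying in the dish. Its centre
- pointer_center (a point): bystander: wooden dowel pointer with an aluminium cap, 282 mm long, 13 mm thick, lying on the bench; loose. Middle of its length

How it is judged:
By the outcome, as a careful person would: the job done as asked, in the order asked, and still so for the second after the job is handed in, while the arm keeps its last pose, push and grip.
It also fails if it takes over 46 s, if anything falls off the work surface, if the arm or the gripper's body presses on something with over 40 N, if the wrist force passes 120 N, or if a joint passes its speed limit or range.

## Robot

A 6-joint arm with a two-finger parallel gripper is mounted at the origin on the work surface. World frame = base frame: x ahead of the robot, y to its left, z up, the work surface at z = 0. Lengths are in m, angles in rad, forces in N, time in s.
With the tool pointing down it reaches from about 0.3 to 0.85 m from the base axis. Payload 4.2 kg.
Tool frame: the origin (TCP) lies midway between the tips of the shut fingers; the grasp point (between the pads) lies 19 mm behind it (robot.grip_depth is the distance from the TCP to the grasp point, in m); y points along the fingers, z is the direction in which the jaws open and shut, and the axes are right-handed (so a half turn about y gives the same grasp; the last joint's range is limited). The gripper opens to 91 mm and grips with 3 to 60 N. Pads are 32 mm wide; open, the fingers measure 118 mm over their backs; the gripper's body (76 mm by 178 mm) begins 60 mm behind the grasp point.
Start: joints at [-1.287, 0.32, 1.565, -0, 1.257, -0.02], TCP at [0.172, -0.549, 0.214] pointing down, gripper open.
Joint ranges: [-3.11, 3.11], [-0.84, 2.01], [0.21, 2.61], [-1.34, 4.49], [0.05, 2.63], [-2.56, 2.56]. Speed limits (rad/s): [2.57, 2.57, 3.14, 3.14, 3.14, 3.14].

## Interface

Orientations are given as a rotation vector (axis times angle).
In Python, from cell import robot, get_image gives the robot as it stands.
- The arm moves only by the shell command python3 -m inch 'ROWS' [OPENING] [FORCE]. ROWS is a JSON object of lists of equal length, an entry for each row: "linear": the shift along the tool's x, y, z in m, a list of three; "yaw": the turn about the tool's y in degrees. In form: {"linear": [[x, y, z], ...], "yaw": [yaw, ...]}. A call has 1 to 20 rows; each row is the pose to reach, as a shift and turn from the pose measured when the call began, along the tool's axes at that moment; what a row does not reach only later rows make up. A row lasts 1/10 s, in which the tool goes at most 50 mm and 8.59 degrees, less where a joint would pass 70% of its speed; a pose out of reach is approached as far as the arm can. A call with a gripper value outside its range is refused whole. OPENING is the opening, from 0 (shut) to 1 (fully open), set as the call begins (- or left out, the last holds). The fingers move at their own pace and stop on an object; FORCE is the grip in N (left out, the last holds). Time passes only in rows, so rows that repeat a pose let the fingers close. It gives the time, the measured TCP pose, the force and the opening at its end, in the units of the state.
- robot.read_state(): the state, without advancing time (a new reading comes with each control period).
- get_image(name): name is "scene" or "side" or "wrist"; returns a dict with "color" (384x512x3 uint8, red, green, blue), "mtx" (3x3 intrinsics, pixels), "rvec" (rotation vector, rad) and "tvec" (3), from world to camera coordinates, as OpenCV has them. Camera axes: x right, y down, z forward; pixel columns grow to the right and rows downward; lengths in m; the calibration is good to about 2 mm. A picture is of the moment at which its call begins. There is no depth.
- robot.close_job(): hands the job in, once; it reports no verdict.
The state is a dict: "t": time; "q": joint angles; "joint_velocities": joint speeds; "joint_efforts": joint torques, N m; "tool_pos": TCP position; "tool_rot": TCP orientation; "contact_force": force on the tool from outside, world axes, zero at the start; "wrist_torque": the same for the moment, N m; "width": finger opening in m.
Only numpy, scipy, OpenCV 4.12 (cv2) and the standard library are available. Lean on these libraries where they do the work, as an engineer would, in place of code of your own. Each camera call takes 0.05 s, during which the arm holds its last target.

## Working session

There is one attempt and no reset: what is moved stays moved. The work goes in short steps, Python scripts to look and compute and a shell command to move; the robot and the scene stay as the last step left them, time stands still between calls to the robot, and variables do not carry over. Pictures are saved under pics/ and viewed, and the job is handed in when it is done.

```bash
ls; mkdir -p pics; python3 - <<'E'
from cell import robot,get_image
import cv2
s=robot.read_state();print(s['t'],s['tool_pos'],s['tool_rot'],s['width'],robot.grip_depth)
import pickle
for n in ['scene','side','wrist']:
    d=get_image(n);cv2.imwrite(f'pics/{n}0.png',d['color'][:,:,::-1]);pickle.dump(d,open(f'pics/{n}0.pkl','wb'))
    print(n,d['mtx'].tolist(),d['rvec'],d['tvec'])
E
```

```text
pics
0.0 [ 0.17188478 -0.5481983   0.2131229 ] [-0.31525728  2.05969477 -2.05611133] 0.09110044427368279 0.0188
scene [[412.24769938362846, 0.0, 256.4413974396166], [0.0, 412.24769938362846, 193.45117798041488], [0.0, 0.0, 1.0]] [ 1.54977546  2.34140145 -0.61838009] [ 0.13247197 -0.48080014  1.36900655]
side [[395.1668812622913, 0.0, 257.2952125085272], [0.0, 395.1668812622913, 199.4877617418833], [0.0, 0.0, 1.0]] [ 2.62969419 -1.10379325  0.1753998 ] [-0.30406823  0.4919131   0.79715908]
wrist [[344.20741563820445, 0.0, 256.29243239703857], [0.0, 344.20741563820445, 191.2731293158699], [0.0, 0.0, 1.0]] [-2.34660205  1.72346716  0.24004964] [-0.57495036 -0.02927489  0.39123688]
```

View pics/scene0.png

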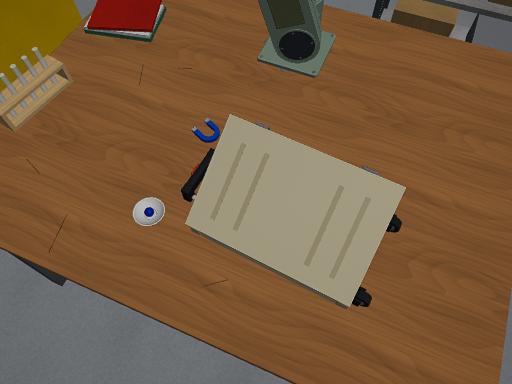

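View pics/side0.png

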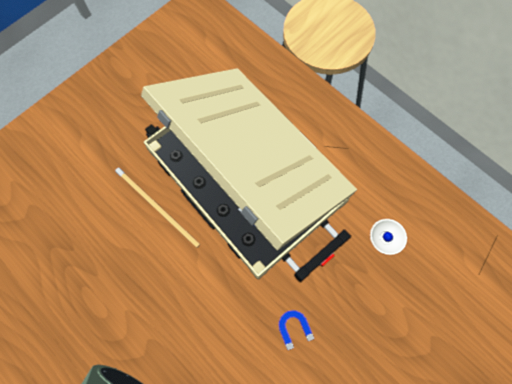

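View pics/wrist0.png

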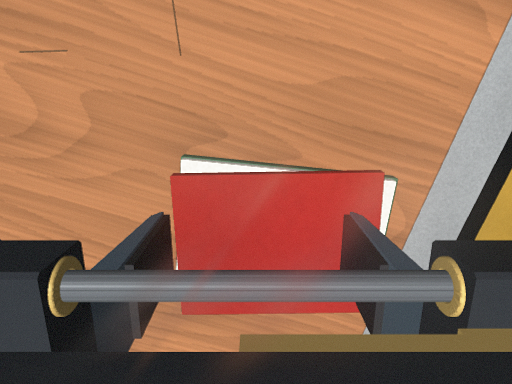

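```bash
python3 - <<'E'
import cv2
a=cv2.imread('pics/side0.png');cv2.imwrite('pics/sc1.png',cv2.resize(a[60:290,110:370],None,fx=3,fy=2.6*3/2.6*0.85,interpolation=2)[:600])
a=cv2.imread('pics/scene0.png');cv2.imwrite('pics/sc2.png',cv2.resize(a[100:320,120:420],None,fx=2.6,fy=2.6,interpolation=2))
a=cv2.imread('pics/side0.png');cv2.imwrite('pics/sc3.png',cv2.resize(a[200:360,230:430],None,fx=3.7,fy=3.7,interpolation=2))
E
```

```text
(no output)
```

View pics/sc1.png

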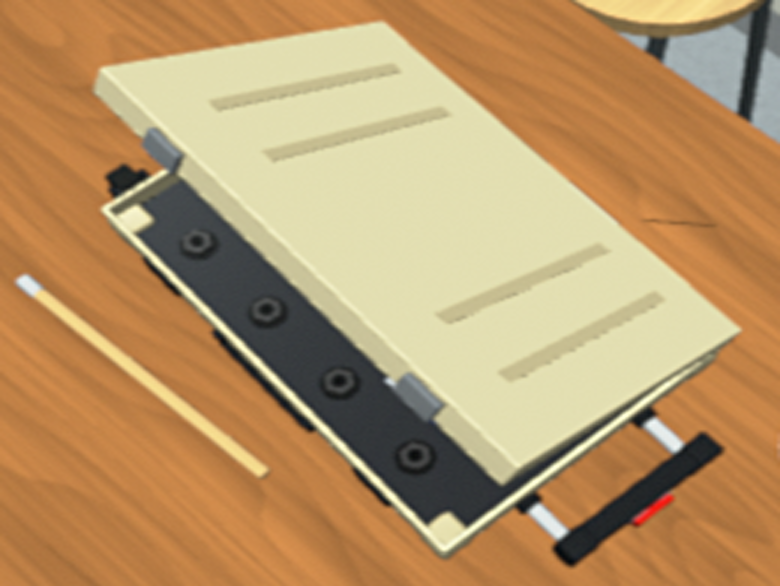

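View pics/sc2.png

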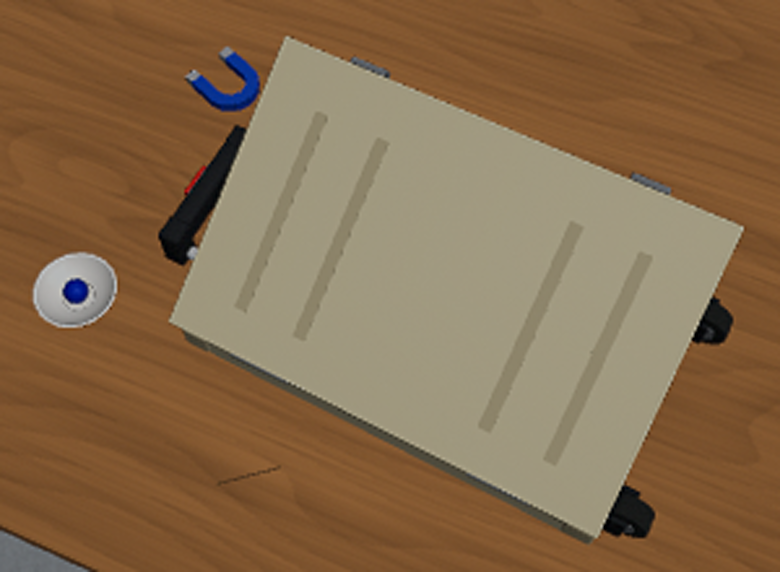

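View pics/sc3.png

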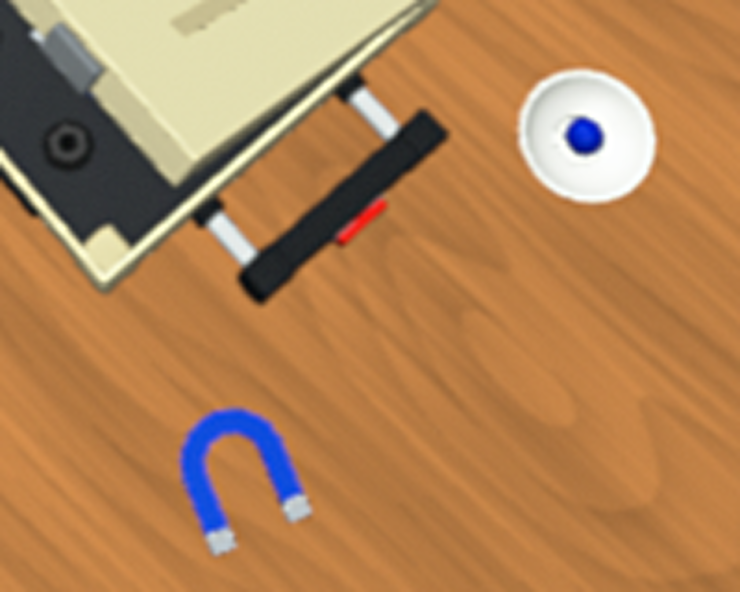

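```bash
cat > h.py <<'E'
import pickle,cv2,numpy as np
from scipy.optimize import least_squares
from scipy.spatial.transform import Rotation as R
def load(n): return pickle.load(open(f'pics/{n}.pkl','rb'))
def proj(d,P): return cv2.projectPoints(np.atleast_2d(np.asarray(P,float)),d['rvec'],d['tvec'],d['mtx'],None)[0][:,0]
def plane(d,uv,z):
    Rm=cv2.Rodrigues(d['rvec'])[0];c=-Rm.T@d['tvec'];r=Rm.T@np.linalg.inv(d['mtx'])@np.array([*uv,1.]);return c+r*(z-c[2])/r[2]
E
python3 - <<'E'
from h import *
sd,sc=load('side0'),load('scene0')
h=lambda q,y,l:[.14-.28*np.cos(q)+.025*0,y,0]
def lidpt(q,r,z,y): # r dist from hinge toward -x, z above rim
    return [.14-r*np.cos(q)+z*np.sin(q),y,.055+r*np.sin(q)+z*np.cos(q)]
def model(p):
    x,y,w,q,hs=p
    def W(L): L=np.array(L);c,s=np.cos(w),np.sin(w);return np.c_[x+c*L[:,0]-s*L[:,1],y+s*L[:,0]+c*L[:,1],L[:,2]]
    lid=[lidpt(q,.28,.025,-.21),lidpt(q,.28,.025,.21),lidpt(q,0,.025,.21),lidpt(q,0,.025,-.21)]
    A=proj(sd,W([[-.14,-.21,.055],[-.14,.21,.055]]+lid)); B=proj(sc,W(lid)); 
    C=proj(sd,W([[-0.075+.0,-.266,.06],[0.075,-.266,.06]])); return A,B,C,W
oA=np.array([[257.8,276.2],[144.3,141.6],[283.5,243.6],[143.3,86.7],[238.3,69],[357,190.2]])
oB=np.array([[230.4,114.2],[405.4,187.7],[347,307],[185.4,223.8]])
def f(p):
    A,B,C,W=model(p);return np.r_[(A-oA).ravel(),(B-oB).ravel()]
p0=plane(sd,(257.8,276),.055);p1=plane(sd,(144.3,141.6),.055);print(p0,p1,np.linalg.norm(p0-p1))
d=p1-p0;w=np.arctan2(-d[0],d[1]);c=(p0+p1)/2+.14*np.array([np.cos(w),np.sin(w),0])
r=least_squares(f,[c[0],c[1],w,.3,0]);print(r.x);A,B,C,W=model(r.x);print(np.round(A-oA,1).tolist(),np.round(B-oB,1).tolist())
pickle.dump(r.x,open('case.pkl','wb'))
print('handle',W([[0,-.266,.045],[0,-.284,.045],[0,-.486,.045]]))
print('lip',W([lidpt(r.x[3],.28,.025,0),lidpt(0,.28,.025,0)]))
print('handle px',proj(sd,W([[-.075,-.266,.06],[.075,-.266,.06],[0,-.284,.045]])), proj(sc,W([[0,-.284,.045],[.075,-.266,.06]])))
print('dish',plane(sd,(388,237),.022),plane(sc,(149,212),.022)); print('mag',plane(sd,(292,316),.012),plane(sc,(208,137),.012))
print('ptr',plane(sd,(119,171),.0065),plane(sd,(197,245),.0065))
E
```

```text
[0.44724542 0.01137423 0.055     ] [0.48395875 0.42569027 0.055     ] 0.41593947287522315
[ 0.60397153  0.20686787 -0.09029569  0.56357824  0.        ]
[[-0.2, 0.7], [-1.0, -0.7], [-1.0, 0.6], [0.0, -0.4], [-0.4, -1.3], [0.6, -0.5]] [[-1.5, -0.8], [-0.1, -0.2], [1.3, 0.6], [-2.2, -0.4]]
handle [[ 0.5799855  -0.05804848  0.045     ]
 [ 0.57836239 -0.07597515  0.045     ]
 [ 0.56014743 -0.27715222  0.045     ]]
lip [[0.5209687  0.2143831  0.22571378]
 [0.46454187 0.21949209 0.08      ]]
handle px [[297.98180187 276.88380853]
 [348.49714418 232.2007877 ]
 [328.2148711  261.56888244]] [[193.71283488 169.86337143]
 [182.82521224 191.72959747]]
dish [ 0.72215102 -0.13707204  0.022     ] [ 0.72465399 -0.13277587  0.022     ]
mag [ 0.44163833 -0.09873234  0.012     ] [ 0.44657981 -0.10370719  0.012     ]
ptr [0.39488218 0.4367748  0.0065    ] [0.40360836 0.16533495 0.0065    ]
```

```bash
cat >> h.py <<'E'
def case(L):
    x,y,w,q,_=pickle.load(open('case.pkl','rb'));L=np.atleast_2d(L);c,s=np.cos(w),np.sin(w);return np.c_[x+c*L[:,0]-s*L[:,1],y+s*L[:,0]+c*L[:,1],L[:,2]]
def rel(target):
    from cell import robot
    s=robot.read_state();return R.from_rotvec(s['tool_rot']).as_matrix().T@(np.asarray(target)-s['tool_pos'])
def st():
    from cell import robot
    s=robot.read_state();print(round(s['t'],2),np.round(s['tool_pos'],4),np.round(s['contact_force'],1),round(s['width'],4))
E
python3 - <<'E'
from h import *
from cell import robot
s=robot.read_state();M=R.from_rotvec(s['tool_rot']).as_matrix();print(M.round(3))
c,sn=np.cos(-.0903),np.sin(-.0903)
print('z heading',np.degrees(np.arctan2(M[1,2],M[0,2])))
for x in (-.06,-.07): print(case([[x,0,.27]]),[rel(p) for p in case([[x,0,.27]])])
E
```

```text
[[-0.954 -0.     0.299]
 [-0.299  0.001 -0.954]
 [-0.    -1.    -0.001]]
z heading -72.59455515812631
[[0.54421596 0.21227825 0.27      ]] [array([-0.58276729, -0.05583888, -0.61447372])]
[[0.5342567  0.21317998 0.27      ]] [array([-0.57353378, -0.05583439, -0.61831329])]
```

```bash
python3 -m inch '{"linear":[[-0.01,-0.02,-0.01],[-0.03,-0.04,-0.03],[-0.06,-0.06,-0.065],[-0.09,-0.08,-0.097],[-0.12,-0.08,-0.13],[-0.15,-0.08,-0.162],[-0.18,-0.08,-0.194],[-0.21,-0.08,-0.226],[-0.24,-0.08,-0.259],[-0.27,-0.08,-0.291],[-0.30,-0.08,-0.323],[-0.33,-0.08,-0.356],[-0.36,-0.08,-0.388],[-0.39,-0.08,-0.42],[-0.42,-0.08,-0.453],[-0.45,-0.08,-0.485],[-0.48,-0.08,-0.518],[-0.51,-0.08,-0.55],[-0.545,-0.08,-0.588],[-0.573,-0.08,-0.618]],"yaw":[0,2,4,6,8,10,12,14,16,18,20,22,22.6,22.6,22.6,22.6,22.6,22.6,22.6,22.6]}' 0 20; python3 - <<'E'
from h import *
from cell import get_image
st()
for n in ['scene','side']:
    d=get_image(n);cv2.imwrite(f'pics/{n}1.png',d['color'][:,:,::-1])
st();from cell import robot;print(R.from_rotvec(robot.read_state()['tool_rot']).as_matrix().round(3));print(rel(case([[-.065,0,.27]])[0]))
E
```

```text
t: 2.15
tool_pos: [0.5343, 0.215, 0.2937]
tool_rot: [-0.097, -2.176, 2.174]
contact_force: [0.2, 0.1, 0.5]
width: 0.0003
2.15 [0.5343 0.215  0.2937] [0.2 0.1 0.5] 0.0003
2.25 [0.5352 0.217  0.2924] [-0.7 -0.2 -1. ] 0.0006
[[-0.996 -0.002 -0.086]
 [ 0.086  0.003 -0.996]
 [ 0.002 -1.    -0.002]]
[-0.00443063  0.02238881  0.00399718]
```

View pics/side1.png

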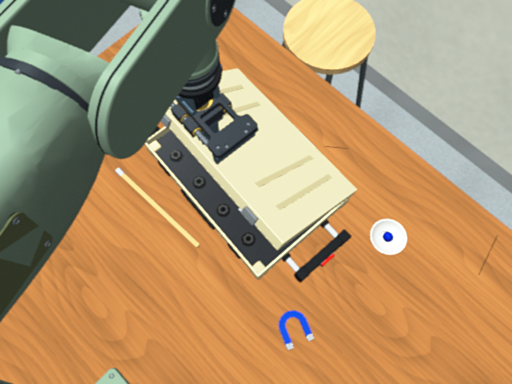

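```bash
python3 -m inch '{"linear":[[-0.007,0.01,0],[-0.014,0.025,0],[-0.014,0.04,0],[-0.014,0.052,0],[-0.014,0.06,0],[-0.014,0.064,0],[-0.014,0.068,0],[-0.014,0.072,0],[-0.014,0.076,0],[-0.013,0.08,0],[-0.012,0.084,0],[-0.011,0.088,0]],"yaw":[0,0,0,0,0,0,0,0,0,0,0,0]}'; python3 - <<'E'
from h import *
from cell import get_image
for n in ['side']:
    d=get_image(n);cv2.imwrite(f'pics/{n}2.png',d['color'][:,:,::-1])
st()
E
```

```text
t: 3.45
tool_pos: [0.5459, 0.2164, 0.2042]
tool_rot: [-0.092, -2.18, 2.174]
contact_force: [-0.3, -0.1, 0.9]
width: 0.0008
3.5 [0.5454 0.2163 0.2035] [-0.3  1.1 -0.1] 0.0005
```

View pics/side2.png

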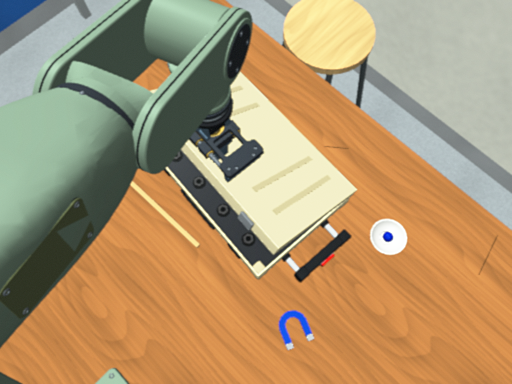

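```bash
python3 -m inch '{"linear":[[0.0,0.005,0],[0.002,0.010,0],[0.005,0.015,0],[0.008,0.020,0],[0.011,0.025,0],[0.014,0.030,0],[0.017,0.035,0],[0.020,0.040,0],[0.022,0.045,0],[0.025,0.050,0]],"yaw":[0,0,0,0,0,0,0,0,0,0]}'; python3 - <<'E'
from h import *
from cell import get_image
for n in ['side']:
    d=get_image(n);cv2.imwrite(f'pics/{n}3.png',d['color'][:,:,::-1])
st()
E
```

```text
t: 4.5
tool_pos: [0.5202, 0.2186, 0.1531]
tool_rot: [-0.091, -2.178, 2.174]
contact_force: [0.2, -0.5, 1.0]
width: 0.0005
4.55 [0.519  0.2184 0.1522] [-1.1  0.2  0.3] 0.0002
```

View pics/side3.png

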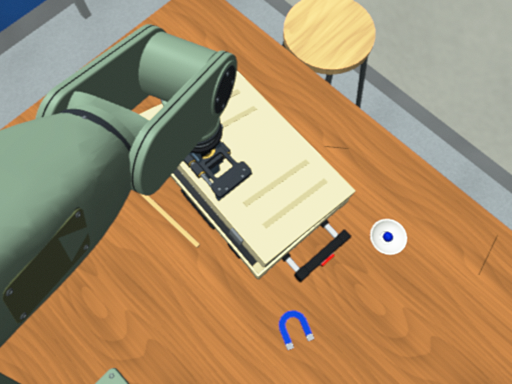

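```bash
python3 -m inch '{"linear":[[0.002,0.005,0],[0.004,0.010,0],[0.006,0.015,0],[0.008,0.020,0],[0.010,0.025,0],[0.012,0.030,0],[0.013,0.035,0],[0.014,0.040,0],[0.015,0.045,0],[0.016,0.049,0],[0.017,0.053,0],[0.018,0.056,0],[0.018,0.059,0],[0.018,0.062,0]],"yaw":[0,0,0,0,0,0,0,0,0,0,0,0,0,0]}'; python3 - <<'E'
from h import *
from cell import get_image
for n in ['side']:
    d=get_image(n);cv2.imwrite(f'pics/{n}4.png',d['color'][:,:,::-1])
st()
E
```

```text
t: 5.95
tool_pos: [0.5006, 0.22, 0.0901]
tool_rot: [-0.088, -2.176, 2.173]
contact_force: [-0.2, -0.4, 1.0]
width: 0.0007
6.0 [0.5004 0.2199 0.0896] [ 0.7  1.  -0.4] 0.0005
```

View pics/side4.png

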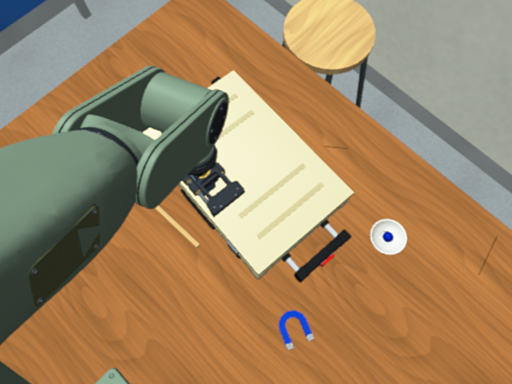

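```bash
python3 -m inch '{"linear":[[0,0.002,0],[0,0.004,0],[0,0.006,0],[0,0.008,0],[0,0.0095,0],[0,0.011,0],[0,0.0125,0],[0,0.0125,0]],"yaw":[0,0,0,0,0,0,0,0]}'
```

```text
t: 6.8
tool_pos: [0.5003, 0.2199, 0.0802]
tool_rot: [-0.088, -2.177, 2.173]
contact_force: [-6.5, -2.0, 19.7]
width: 0.0003
```

```bash
python3 -m inch '{"linear":[[0,-0.005,0],[0,-0.02,0],[0,-0.05,0],[0,-0.07,0.02],[-0.01,-0.09,0.06],[-0.02,-0.09,0.1],[-0.035,-0.09,0.14],[-0.05,-0.09,0.18],[-0.065,-0.09,0.22],[-0.08,-0.09,0.25],[-0.095,-0.09,0.265],[-0.1,-0.09,0.27],[-0.1,-0.09,0.27]],"yaw":[0,0,0,0,0,0,0,0,0,0,0,0,0]}' 0.66; python3 - <<'E'
from h import *
from cell import get_image
for n in ['side','scene','wrist']:
    d=get_image(n);cv2.imwrite(f'pics/{n}5.png',d['color'][:,:,::-1]);pickle.dump(d,open(f'pics/{n}5.pkl','wb'))
st();from cell import robot;print(R.from_rotvec(robot.read_state()['tool_rot']).as_matrix().round(3));print(rel(case([[0,-.2695,.026]])[0]))
E
```

```text
t: 8.1
tool_pos: [0.5775, -0.0582, 0.1689]
tool_rot: [-0.089, -2.176, 2.172]
contact_force: [-0.8, 0.7, -0.6]
width: 0.0602
8.25 [ 0.5766 -0.0567  0.1692] [-0.6  0.2  0.6] 0.0603
[[-0.996 -0.006 -0.085]
 [ 0.085  0.002 -0.996]
 [ 0.006 -1.    -0.002]]
[-0.00435275  0.14318319  0.00478839]
```

View pics/side5.png

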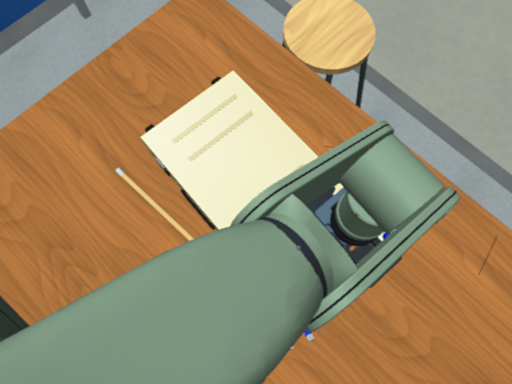

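View pics/wrist5.png

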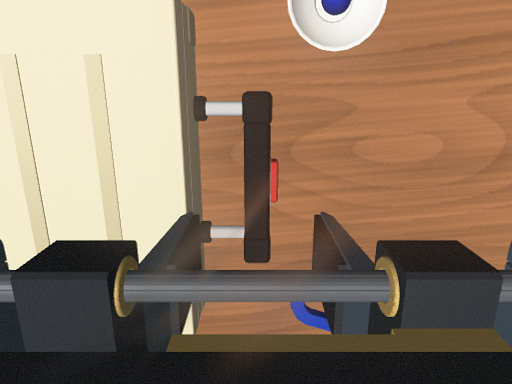

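View pics/scene5.png

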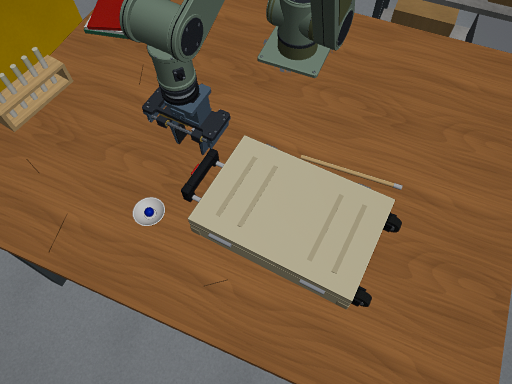

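```bash
python3 - <<'E'
from h import *
w=load('wrist5');sc=load('scene5')
print('proj bar ends',proj(w,case([[-.075,-.266,.06],[.075,-.266,.06],[0,-.284,.045]])))
print('bar ends meas',plane(w,(257,94),.06),plane(w,(258,261),.06),plane(w,(257,178),.06),'model',case([[0,-.266,.06]]))
print('lid proj',proj(sc,case([[-.14,-.21,.08],[-.14,.21,.08],[.14,.21,.08],[.14,-.21,.08]])))
print(case([[-.14,-.21,.08]]),plane(sc,(246,138),.08),plane(sc,(394,201),.08))
E
```

```text
proj bar ends [[256.80445157 266.147879  ]
 [257.80490259  92.82922197]
 [277.6692512  181.37261659]]
bar ends meas [ 0.65385863 -0.06411196  0.06      ] [ 0.5103042  -0.05278826  0.06      ] [ 0.58665525 -0.05838992  0.06      ] model [[ 0.5799855  -0.05804848  0.06      ]]
lid proj [[243.47745125 134.56690105]
 [394.70510584 199.60054891]
 [350.9765925  301.64300208]
 [186.05262076 218.2474678 ]]
[[0.44560554 0.01034761 0.08      ]] [0.45337465 0.02115515 0.08      ] [0.48790635 0.42801074 0.08      ]
```

```bash
python3 - <<'E'
from h import *
a=cv2.imread('pics/scene5.png');d=load('scene5')
for z,c in ((.08,(0,0,255)),(.055,(0,255,0))):
    p=proj(d,case([[-.14,-.21,z],[-.14,.21,z],[.14,.21,z],[.14,-.21,z]]))
    b=cv2.resize(a[120:320,170:420],None,fx=3,fy=3,interpolation=2) if z==.08 else b
    cv2.polylines(b,[((p-[170,120]+.5)*3).astype(int)],True,c,1)
cv2.imwrite('pics/ov.png',b)
a=cv2.imread('pics/side5.png');d=load('side5');b=cv2.resize(a[60:260,130:330],None,fx=3,fy=3,interpolation=2)
for z,c in ((.08,(0,0,255)),(.055,(0,255,0))):
    p=proj(d,case([[-.14,-.21,z],[-.14,.21,z],[.14,.21,z],[.14,-.21,z]]));cv2.polylines(b,[((p-[130,60]+.5)*3).astype(int)],True,c,1)
cv2.imwrite('pics/ov2.png',b)
E
```

```text
(no output)
```

View pics/ov.png

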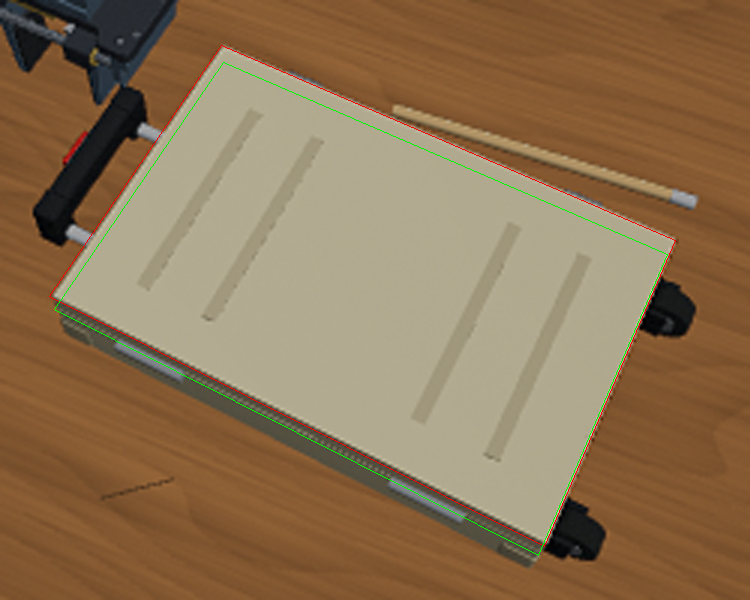

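View pics/ov2.png

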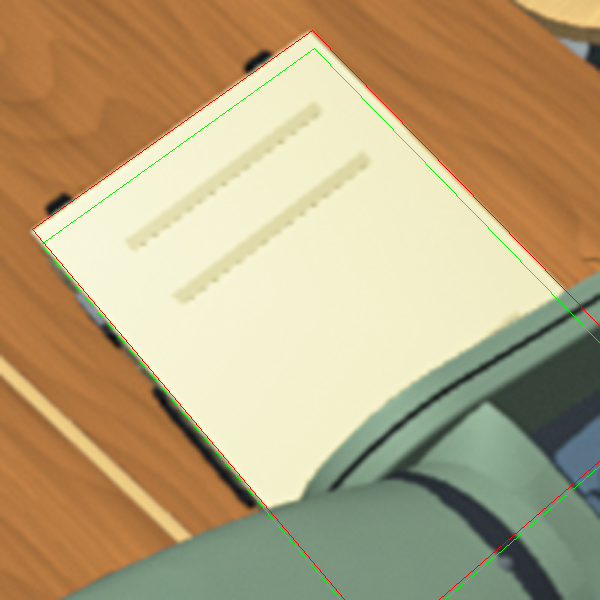

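Lid top matches the closed overlay. The handle position agrees with the model within a millimetre across the jaws. Now the descent onto the grip.

```bash
python3 -m inch '{"linear":[[-0.002,0.01,0.003],[-0.004,0.03,0.005],[-0.004,0.05,0.005],[-0.004,0.07,0.005],[-0.004,0.085,0.005],[-0.004,0.1,0.005],[-0.004,0.11,0.005],[-0.004,0.12,0.005],[-0.004,0.13,0.005],[-0.004,0.138,0.005],[-0.004,0.143,0.005],[-0.004,0.143,0.005],[-0.004,0.143,0.005]],"yaw":[0,0,0,0,0,0,0,0,0,0,0,0,0]}'; python3 - <<'E'
from h import *
from cell import get_image
for n in ['scene','wrist']:
    d=get_image(n);cv2.imwrite(f'pics/{n}6.png',d['color'][:,:,::-1])
st();print(rel(case([[0,-.2695,.026]])[0]))
E
```

```text
t: 9.55
tool_pos: [0.5796, -0.0618, 0.0264]
tool_rot: [-0.087, -2.177, 2.174]
contact_force: [1.1, 0.1, -0.1]
width: 0.0601
9.65 [ 0.5797 -0.0618  0.0267] [-0.   0.6 -0.3] 0.06
[ 8.49453169e-05  6.78292734e-04 -2.65005087e-04]
```

View pics/wrist6.png

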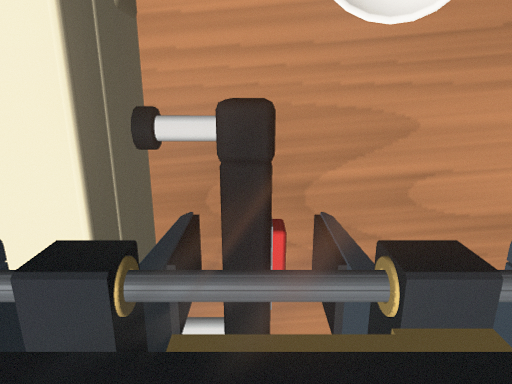

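View pics/scene6.png

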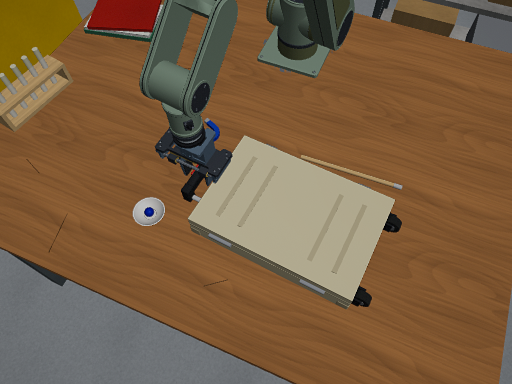

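```bash
python3 -m inch '{"linear":[[0,0,0],[0,0,-0.001],[0,0,-0.002],[0,0,-0.003],[0,0,-0.0035],[0,0,-0.0035],[0,0,-0.0035],[0,0,-0.0035]],"yaw":[0,0,0,0,0,0,0,0]}' 0 25; python3 - <<'E'
from h import *
st()
E
```

```text
t: 10.45
tool_pos: [0.5801, -0.0581, 0.0268]
tool_rot: [-0.088, -2.178, 2.173]
contact_force: [-0.9, 1.0, 0.5]
width: 0.0222
10.45 [ 0.5801 -0.0581  0.0268] [-0.9  1.   0.5] 0.0222
```

```bash
python3 -m inch '{"linear":[[0,0,0.003],[0,0,0.008],[0,0,0.015],[0,0,0.023],[0,0,0.031],[0,0,0.04],[0,0,0.04]],"yaw":[0,0,0,0,0,0,0]}'; python3 - <<'E'
from h import *
from cell import get_image
for n in ['scene']:
    d=get_image(n);cv2.imwrite(f'pics/{n}7.png',d['color'][:,:,::-1])
st();print(rel(case([[0,-.266-.22,.0265]])[0]))
E
```

```text
t: 11.15
tool_pos: [0.5765, -0.1001, 0.0267]
tool_rot: [-0.088, -2.176, 2.175]
contact_force: [-0.8, -2.9, 1.5]
width: 0.0217
11.2 [ 0.5765 -0.1     0.0268] [-0.2 -2.8  2.2] 0.022
[0.00115    0.00028427 0.17794317]
```

View pics/scene7.png

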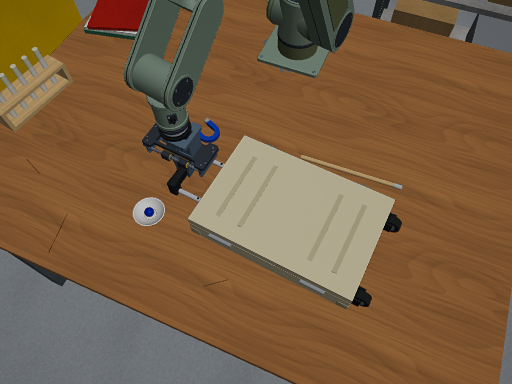

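The handle slides freely, with about 3 N of resistance, and the tubes are showing. I'll continue past the first stop.

```bash
python3 -m inch '{"linear":[[0,0,0.006],[0,0,0.014],[0,0,0.024],[0,0,0.034],[0,0,0.044],[0.0005,0,0.054],[0.0005,0,0.064],[0.0005,0,0.074],[0.0005,0,0.084],[0.0005,0,0.094],[0.001,0,0.104],[0.001,0,0.114],[0.001,0,0.124],[0.001,0,0.134],[0.001,0,0.144],[0.001,0,0.152],[0.001,0,0.159],[0.001,0,0.165],[0.001,0,0.17]],"yaw":[0,0,0,0,0,0,0,0,0,0,0,0,0,0,0,0,0,0,0]}'; python3 - <<'E'
from h import *
st();print(rel(case([[0,-.266-.22,.0265]])[0]))
E
```

```text
t: 13.1
tool_pos: [0.5618, -0.2703, 0.0268]
tool_rot: [-0.09, -2.176, 2.177]
contact_force: [5.9, 4.3, -1.0]
width: 0.0219
13.1 [ 0.5618 -0.2703  0.0268] [ 5.9  4.3 -1. ] 0.0219
[0.00105826 0.00026417 0.00699445]
```

```bash
python3 -m inch '{"linear":[[0,0,0.002],[0,0,0.004],[0,0,0.006],[0,0,0.007],[0,0,0.008],[0,0,0.009],[0,0,0.009]],"yaw":[0,0,0,0,0,0,0]}'; python3 - <<'E'
from h import *
from cell import get_image
for n in ['scene','wrist','side']:
    d=get_image(n);cv2.imwrite(f'pics/{n}8.png',d['color'][:,:,::-1]);pickle.dump(d,open(f'pics/{n}8.pkl','wb'))
st();print(rel(case([[0,-.266-.22,.0265]])[0]))
E
```

```text
t: 13.8
tool_pos: [0.5612, -0.277, 0.0268]
tool_rot: [-0.09, -2.179, 2.173]
contact_force: [3.6, 10.3, 2.6]
width: 0.022
13.95 [ 0.5612 -0.277   0.0268] [ 3.9 10.4  1.8] 0.0213
[0.00106538 0.00027341 0.00021737]
```

View pics/scene8.png

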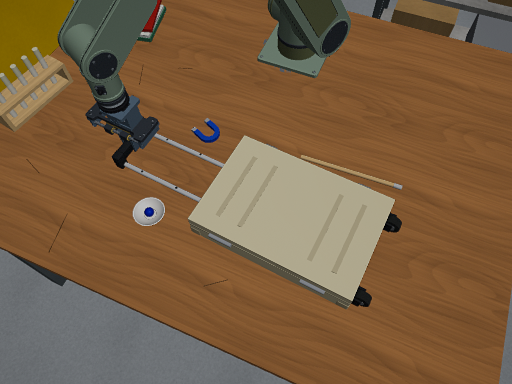

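View pics/wrist8.png

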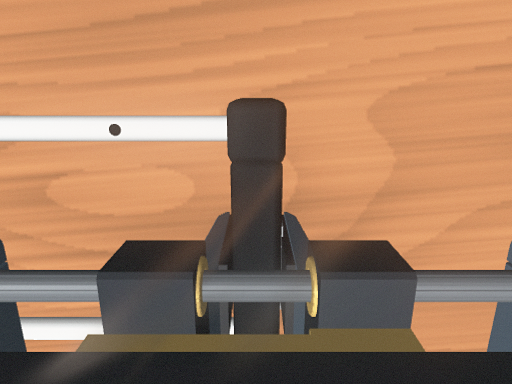

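View pics/side8.png

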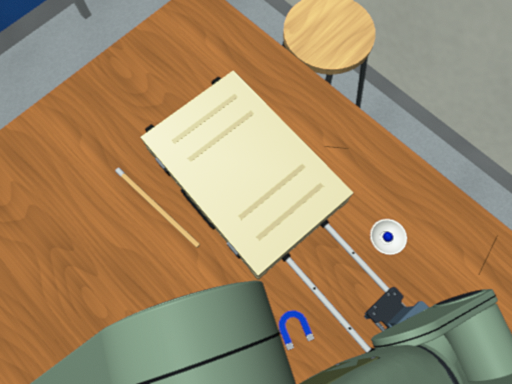

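```bash
python3 -m inch '{"linear":[[0,0,0.001],[0,0,0.002],[0,0,0.003],[0,0,0.003],[0,0,0.003],[0,0,0.003],[0,0,0.003]],"yaw":[0,0,0,0,0,0,0]}'; python3 - <<'E'
from h import *
st();print(rel(case([[0,-.266-.22,.0265]])[0]))
d8,d0=load('side8'),load('side0')
for n,w in (('side',(300,20)),):
    pass
df=np.abs(load('side8')['color'].astype(int)-load('side0')['color']).max(2)
for nm,(u0,u1,v0,v1) in dict(dish=(365,412,215,258),ptr=(110,200,165,248),mag=(280,315,308,350)).items(): print(nm,(df[v0:v1,u0:u1]>40).sum())
E
```

```text
t: 14.65
tool_pos: [0.5612, -0.277, 0.0268]
tool_rot: [-0.09, -2.183, 2.168]
contact_force: [5.3, 12.8, 2.8]
width: 0.022
14.65 [ 0.5612 -0.277   0.0268] [ 5.3 12.8  2.8] 0.022
[0.00103171 0.00025666 0.0002801 ]
dish 0
ptr 821
mag 49
```

```bash
python3 - <<'E'
from h import *
def bl(d,r):
    u0,u1,v0,v1=r;c=d['color'][v0:v1,u0:u1].astype(int);m=(c[...,2]>c[...,0]+60);return np.argwhere(m).mean(0),m.sum()
for n in('scene0','scene8'):print(n,bl(load(n),(190,222,116,145)),bl(load(n),(135,165,198,226)))
print(bl(load('side0'),(275,318,305,352)),bl(load('side8'),(275,318,305,352)))
a,b=load('side0')['color'].astype(int),load('side8')['color'].astype(int)
df=np.abs(a-b).max(2)>40;m=np.zeros(df.shape,np.uint8);cv2.line(m,(119,171),(197,245),1,13);m[:, 0:112]=0;print('ptr',(df&(m>0)).sum(),m.sum())
from cell import robot
robot.close_job()
E
```

```text
scene0 (array([16.86175115, 18.79723502]), np.int64(217)) (array([13.40322581, 13.75806452]), np.int64(62))
scene8 (array([16.86757991, 18.77625571]), np.int64(219)) (array([13.38095238, 13.82539683]), np.int64(63))
(array([19.48192771, 17.45783133]), np.int64(415)) (array([19.40291262, 17.40533981]), np.int64(412))
ptr 0 1761
the job is handed in; nothing more can be done
```

The lid is shut, and the telescopic handle is out at its second stop with the gripper still holding it. I handed the job in at about 14.7 s, well within the 46 s limit.

- **Lid:** I lowered it with the closed fingertips. At the end it pressed back with about 20 N, with the fingertips at 80.2 mm (80 mm expected when shut). A closed-lid outline drawn over the scene and side pictures matched.
- **Handle:** I squeezed the bar and button with 25 N. The jaws read 22 mm, the thickness of the bar alone, so the button was fully in. It stayed in past the first stop. At the end the tool stood within 0.3 mm of the expected 0.220 m. A further 3 mm of commanded pull gave no motion, and the force only rose from about 11 to 14 N, so it is against the end stop.
- **Bystanders:** Before-and-after pictures show the magnet and marble within 0.1 pixel and no change at the dish or the pointer.
- **Checks that disagreed:** A first, wider comparison flagged changes in the pointer and magnet areas. I put these down to the lid and arm being in view, and closer checks showed neither object had moved. There was also a steady sideways force of about 4–6 N on the grip during the last part of the pull, from about 1 mm of sideways misalignment.

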